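Dispense one heat-sink disc and nudge it onto the orange spot

ROBOT

A 6-joint arm with a two-finger parallel gripper is mounted at the origin on the work surface. World frame = base frame: x ahead of the robot, y to its left, z up, the work surface at z = 0. Lengths are in m, angles in rad, forces in N, time in s.
With the tool pointing down it reaches from about 0.375 to 0.925 m from the base axis. Payload 5.7 kg.
Tool frame: the origin (TCP) lies where the fingers leave the gripper's body, on its centre line; the fingertips stand 73 mm ahead of it and the grasp point (between the pads) lies 54 mm ahead of it; z points along the fingers, y is the direction in which the jaws open and shut (so a half turn about z gives the same grasp; the last joint's range is limited). The gripper opens to 85 mm and grips with 20 to 120 N. Pads are 22 mm wide; open, the fingers measure 114 mm over their backs; the gripper's body (76 mm by 85 mm) begins 54 mm behind the grasp point. The pads swing forward as they close: fully open they stand 13 mm farther back than shut.
Start: joints at [1.028, 0.359, 1.51, -0, 1.272, -0.115], TCP at [0.249, 0.546, 0.304] pointing down, gripper open.
Joint ranges: [-2.97, 2.97], [-1.01, 2.36], [0.21, 2.38], [-0.96, 4.11], [0.2, 2.71], [-2.98, 2.98]. Speed limits (rad/s): [2.39, 2.39, 3.14, 3.14, 3.14, 3.14].

INTERFACE

Orientations are given as a unit quaternion [w, x, y, z].
In Python, from cell import manip, eoat, planner, observe, get_image gives the robot as it stands. Calls block until the motion is done:
- manip.move_to(position, orientation): joint-space move of the TCP to a pose.
- manip.move_straight(position, max_speed=0.15, rot=None): straight line of the TCP; rot=None keeps the orientation; max_speed is the mean speed in m/s.
- manip.move_joints(angles): joint-space move.
- eoat.move_gripper(opening, newtons=None): opening from 0.0 (shut) to 1.0 (fully open); newtons is the grip in N (None keeps the last); returns when the fingers have stopped.
- manip.pause(seconds).
- planner.solve_ik(position, orientation): joint angles nearest the present ones, or None.
- observe(): the state.
- get_image(name): name is "scene" or "top"; returns a dict with "image" (384x512x3 uint8, red, green, blue), "z_map" (384x512 float32, m along the optical axis (not along the pixel's ray), 0 where there is no reading), "fx", "fy", "cx", "cy" (pixels), "eye" and "rotation" of the camera in the world. Camera axes: x right, y up, looking along -z (the intrinsics and any distortion apply to the point x, -y, -z); pixel columns grow to the right and rows downward; lengths in m; the calibration is good to about 2 mm. A picture is of the moment at which its call begins.
A pose or a line that the arm cannot do raises manip.PlanningError and nothing moves.
- manip.hand_in(): hands the job in, once; it reports no verdict.
The state is a dict: "t": time; "joint_pos": joint angles; "qvel": joint speeds; "joint_torque": joint torques, N m; "eef_pos": TCP position; "eef_rot": TCP orientation; "ft_force": force on the tool from outside, world axes, zero at the start; "torque": the same for the moment, N m; "width": opening from 0.0 (shut) to 1.0 (fully open).
Only numpy, scipy, OpenCV 4.12 (cv2) and the standard library are available. Lean on these libraries where they do the work, as an engineer would, in place of code of your own. Each camera call takes 0.05 s, during which the arm holds its last target.

TASK

On the repair bench, press the red plunger of the heat-sink dispenser all the way down once and let it spring back, so that a single brass-coloured disc is ejected from its mouth. Then nudge that disc along the bench with the fingertips until it lies wholly inside the orange ring (not the blue one). Push it only, never pick it up; leave the other discs in the dispenser and do not disturb the jar, nozzle, phone or screwdriver.

Things in the scene. Friction and masses are not known exactly. Their poses are not given: they have to be found in the camera images.
- dispenser: Disc dispenser fixed to the bench, black with an orange band, 118 mm long (its x), 60 mm wide (its y). Origin on the bench, z up; discs are ejected towards its own -x. From x = -51 to -9 mm stands the magazine, a clear open-topped shaft 42 mm wide outside (black sills at the foot of its sides make it 58 mm), 45 mm high, centred at x = -30 mm; behind it to x = +66 mm the plunger housing, 60 mm wide and 40 mm high
- plunger_top (a point): centre of the top face of the red round plunger cap (40 mm diameter, 5 mm thick), 60 mm above the bench when up, 45 mm when fully down; 25 mm behind the dispenser's origin (its +x). Press straight down
- plunger (a joint): plunger travel in m: 0 up, 0.015 fully down (hard stop). A spring pushes it back up when released; fully down takes roughly 9 to 16 N. It drives a hidden steel pusher (24 mm wide, 8 mm high) four times as far: fully down the pusher stands 21 mm out of the mouth and has pushed the lowest disc out; when the plunger rises it draws back and the next disc drops down, ready to be ejected by a further press
- mouth (a point): middle of the mouth (12.5 mm high slot in the magazine's front wall), at bench level on the outer face of that wall; axes as the dispenser's. After an unhurried press the ejected disc's centre lies about 35 to 50 mm in front of it (the dispenser's -x); a quick press can shoot it out to about 80 mm
- magazine (a point): centre of the magazine's shaft at bench level, 30 mm in front of the dispenser's origin (its -x); the stacked discs are centred here
- disc0: the lowest disc of the stack, the one to be ejected: brass-coloured aluminium heat-sink disc, 30 mm diameter, 10 mm thick, about 20 g, lies flat and slides on the bench; origin at the centre of its underside
- disc1: second disc of the stack, like disc0; must stay in the dispenser
- disc2: top disc of the stack, like disc0; must stay in the dispenser
- orange_spot: target: orange ring painted flat on the bench (no height) round a white middle, 96 mm outer and 80 mm inner diameter; origin at its centre
- blue_spot: same ring in blue, on the other side of the dispenser; not the target
- flux_jar: small jar with green lid, 36 mm diameter, 45 mm high, standing loose; origin at the centre of its underside
- nozzle: steel hot-air nozzle standing loose, 32 mm diameter, 45 mm high; origin at the centre of its underside
- phone: opened phone lying loose on the bench, 58 x 118 x 9 mm (its x, y, z); origin at the centre of its underside
- screwdriver: small screwdriver with yellow handle lying loose, 150 mm long along its x; origin under its middle
There are look-alikes about, which are no part of the job. There is more than one size of the dispenser; the job needs the smaller.

How it is judged:
On the way, in this order (a step that is already met when the one before it is completed fails the run):
1. the plunger is pressed all the way down (at least 13.5 of its 15 mm) (value of joint plunger above 0.0135 m), for 0.05 s.
2. the plunger is up again and one disc lies out in front of the mouth, not yet in the orange ring (value of joint plunger below 0.003 m and x of disc0 in the frame of mouth below -0.018 m and horizontal distance between disc0 and orange_spot above 0.03 m), for 0.1 s.
At the end, for the whole second after the job is handed in: The first disc lies flat, at rest, wholly inside the orange ring (its centre within 25 mm of the ring's centre); the plunger is up (within 3 mm); the other two discs are still in the magazine's shaft (within 6 mm of its axis) (horizontal distance between disc0 and orange_spot below 0.025 m and height (world z) of disc0 below 0.003 m and angle between disc0's own z axis and vertical below 0.1 rad and linear speed of disc0 below 0.02 m/s and value of joint plunger below 0.003 m and horizontal distance between each of disc1, disc2 and magazine below 0.006 m); the robot touches nothing.
It fails at once if a second disc is ejected or taken (plunger pressed more than once) (horizontal distance between any of disc1, disc2 and magazine above 0.012 m or height (world z) of any of disc1, disc2 above 0.035 m).
It fails at once if the ejected disc is lifted or turned on edge instead of pushed along the bench (height (world z) of disc0 above 0.008 m or angle between disc0's own z axis and vertical above 0.5 rad).
It fails at once if the jar, nozzle, phone or screwdriver is moved by more than 15 mm or knocked over (distance of any of flux_jar, nozzle, phone, screwdriver from where it was at the start of the episode above 0.015 m or angle between any of flux_jar, nozzle's own z axis and vertical above 0.5 rad).
It also fails if it takes over 64 s, if anything falls off the work surface, if the arm or the gripper's body presses on something with over 40 N, if the wrist force passes 120 N, or if a joint passes its speed limit or range.

## Working session

There is one attempt and no reset: what is moved stays moved. The work goes in short steps, each a Python script; the robot and the scene stay as the last script left them, time stands still between calls to the robot, and variables do not carry over. Pictures are saved under pics/ and viewed, and the job is handed in when it is done.

```bash
mkdir -p pics; ls
python3 - <<'E'
from cell import *
import cv2,numpy as np
for n in("scene","top"):
    d=get_image(n)
    np.savez(n+"0.npz",**d)
    cv2.imwrite(f"pics/{n}0.png",cv2.resize(d["image"][:,:,::-1],None,fx=1.5,fy=1.5))
    print(n,d["fx"],d["fy"],d["cx"],d["cy"],d["eye"],d["rotation"],d.keys())
s=observe();print(s)
E
```

```text
pics
scene 390.3826368744218 390.3826368744218 248.81515001238284 193.06735741871367 [ 1.17092124 -0.50258814  0.64460929] [0.81770496 0.40840847 0.1760469  0.36547038] dict_keys(['image', 'z_map', 'fx', 'fy', 'cx', 'cy', 'eye', 'rotation'])
top 443.5874300268948 443.5874300268948 258.3222628358969 188.2567969849469 [ 0.37098394 -0.00790962  1.43265402] [ 0.70543899  0.07333438 -0.05525197 -0.70279807] dict_keys(['image', 'z_map', 'fx', 'fy', 'cx', 'cy', 'eye', 'rotation'])
{'t': 0.1, 'joint_pos': array([ 1.02792123e+00,  3.59415477e-01,  1.51130711e+00, -1.25200700e-05,
        1.27252764e+00, -1.15069129e-01]), 'qvel': array([-0.00214186, -0.00118257, -0.00368541, -0.00093586,  0.00145417,
        0.00051585]), 'joint_torque': array([-3.72425093e-04, -5.28646553e+01, -2.79353660e+01, -4.77016565e-04,
        5.03079908e-03, -1.94714977e-05]), 'eef_pos': array([0.24866331, 0.54550661, 0.30315448]), 'eef_rot': array([-2.62095187e-04,  2.12273667e-01,  9.77209907e-01, -7.86275661e-04]), 'ft_force': array([ 0.38172153, -0.07224501,  1.17700078]), 'torque': array([0.03923501, 0.01915752, 0.0159475 ]), 'width': 0.9977548055193644}
```

View pics/scene0.png

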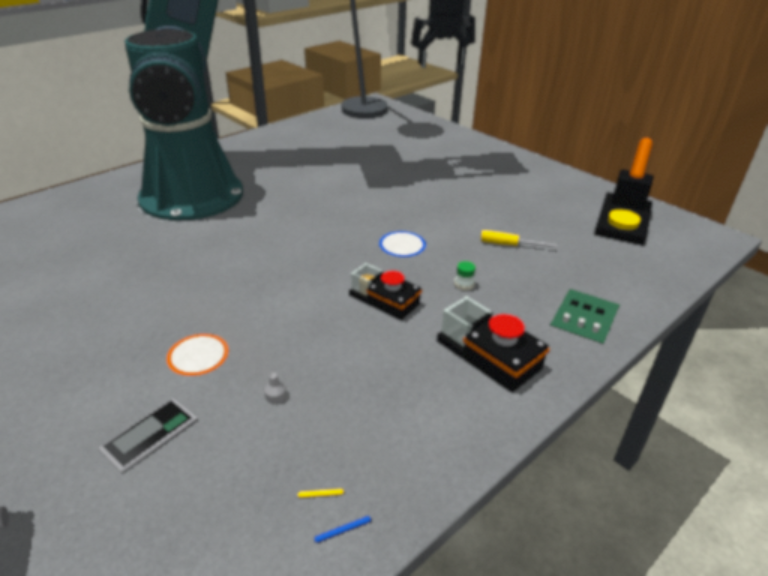

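View pics/top0.png

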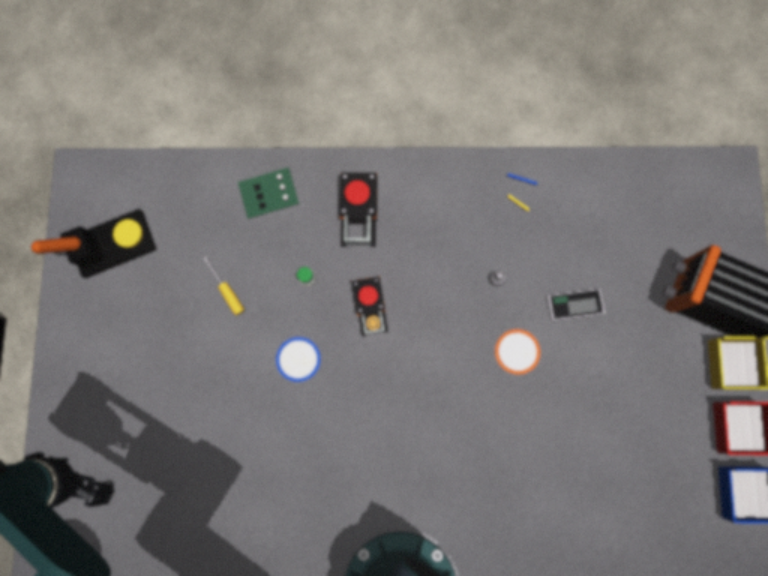

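The top view shows two dispensers with red plungers. In the displayed pixels, the small one is at (368,305) with a brass disc visible at (373,323). The larger one is at (357,208) and its magazine is empty. The small one fits the description: it is the smaller size and is loaded with discs. The orange ring is at (518,352), the blue ring at (298,359), the jar at (305,275), the nozzle at (497,278) and the phone at (577,304). I'll confirm with a crop and measure.

```bash
cat > h.py <<'E'
import numpy as np,cv2
from scipy.spatial.transform import Rotation as R
def ray(d,uv):
    uv=np.atleast_2d(uv).astype(float)
    q=d["rotation"];M=R.from_quat(np.r_[q[1:],q[0]]).as_matrix()
    c=np.c_[(uv[:,0]-d["cx"])/d["fx"],-(uv[:,1]-d["cy"])/d["fy"],-np.ones(len(uv))]
    return c@M.T
def plane(d,uv,z):
    r=ray(d,uv);e=np.asarray(d["eye"]);t=(z-e[2])/r[:,2]
    return (e+r*t[:,None])
def proj(d,P):
    q=d["rotation"];M=R.from_quat(np.r_[q[1:],q[0]]).as_matrix()
    c=(np.atleast_2d(P)-d["eye"])@M
    return np.c_[d["cx"]+d["fx"]*c[:,0]/-c[:,2],d["cy"]-d["fy"]*c[:,1]/-c[:,2]]
def blobs(d,lo,hi,amin=12):
    hsv=cv2.cvtColor(np.ascontiguousarray(d["image"]),cv2.COLOR_RGB2HSV)
    m=cv2.inRange(hsv,np.array(lo),np.array(hi))
    n,l,s,c=cv2.connectedComponentsWithStats(m)
    return m,[(s[i,4],c[i],s[i,:4],l==i) for i in range(1,n) if s[i,4]>=amin]
E
python3 - <<'E'
from h import *
D={n:dict(np.load(n+"0.npz")) for n in("scene","top")}
for n,d in D.items():
    print(n)
    for nm,lo,hi,z in (("red",(0,150,120),(5,255,255),.06),("orange",(7,140,120),(16,255,255),0),("blue",(105,120,80),(125,255,255),0),("green",(50,120,50),(75,255,255),.045),("white",(0,0,195),(180,40,255),0),("brass",(14,80,90),(24,220,255),.03)):
        for a,c,b,_ in blobs(d,lo,hi,20)[1]:
            p=plane(d,c,z)[0]
            if abs(p[1])<.6 and .3<p[0]<1: print(nm,a,c.round(1),b,p.round(4))
t=D["top"]["image"][170:250,200:300];s=D["scene"]["image"][160:270,215:380]
a=cv2.resize(t,(500,400),interpolation=cv2.INTER_CUBIC);b=cv2.resize(s,None,fx=4.5,fy=4.5,interpolation=cv2.INTER_CUBIC)
cv2.imwrite("pics/c1.png",cv2.resize(t,None,fx=7,fy=7,interpolation=2)[:,:,::-1]);cv2.imwrite("pics/c2.png",b[:,:,::-1])
E
```

```text
scene
red 117 [261.3 185. ] [254 181  16   9] [0.5994 0.0658 0.06  ]
red 293 [337.3 217.1] [326 210  24  16] [0.8059 0.1106 0.06  ]
orange 177 [130.4 238.3] [111 223  41  27] [ 0.4919 -0.2559  0.    ]
blue 27 [255.4 162.6] [253 156   9  14] [0.445  0.1904 0.    ]
blue 23 [280.9 164.1] [276 158   8  12] [0.5019 0.2431 0.    ]
blue 176 [228.  352.2] [210 344  37  17] [ 0.8679 -0.269   0.    ]
green 95 [310.3 178.7] [305 174  12  10] [0.6508 0.1986 0.045 ]
green 522 [390.7 209.4] [369 195  41  32] [0.8647 0.2465 0.045 ]
green 37 [116.9 280.6] [111 277  12   9] [ 0.6288 -0.3508  0.045 ]
white 282 [267.9 162.1] [255 155  26  15] [0.4679 0.2213 0.    ]
white 564 [131.3 235.7] [115 225  33  22] [ 0.4853 -0.2499  0.    ]
brass 25 [245.4 184.3] [242 183   8   4] [0.5395 0.065  0.03  ]
top
red 216 [237.7 127.7] [230 120  17  16] [0.8228 0.096  0.06  ]
red 132 [245.  196.7] [239 191  13  13] [0.5969 0.0696 0.06  ]
blue 34 [347.3 118.8] [339 116  18   7] [ 0.8728 -0.2683  0.    ]
blue 120 [197.9 239.2] [184 225  30  29] [0.4672 0.2238 0.    ]
green 58 [202.7 182.8] [199 179   9   9] [0.6441 0.2066 0.045 ]
white 453 [344.6 234.1] [333 223  24  24] [ 0.4857 -0.2482  0.    ]
white 459 [198.4 239.2] [187 228  24  24] [0.4673 0.2221 0.    ]
brass 20 [345.2 135.8] [338 130  15  11] [ 0.8041 -0.2543  0.03  ]
brass 122 [154. 199.] [145 188  18  22] [0.5936 0.3647 0.03  ]
brass 81 [248.2 214.6] [244 210  10  10] [0.5441 0.0605 0.03  ]
```

View pics/c1.png

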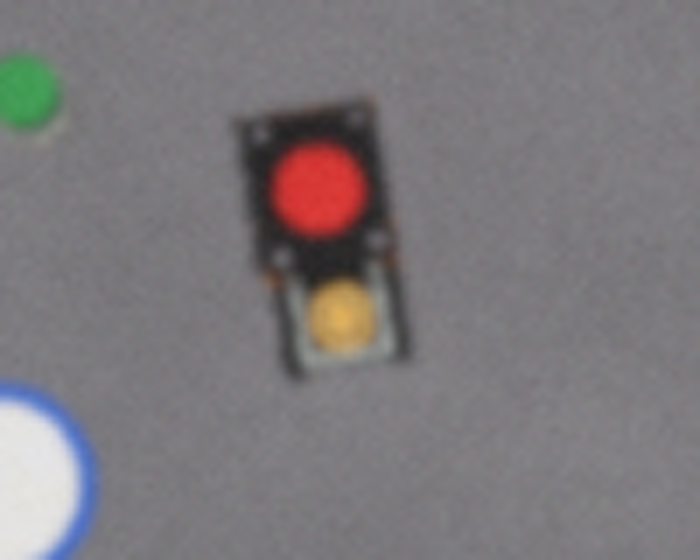

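View pics/c2.png

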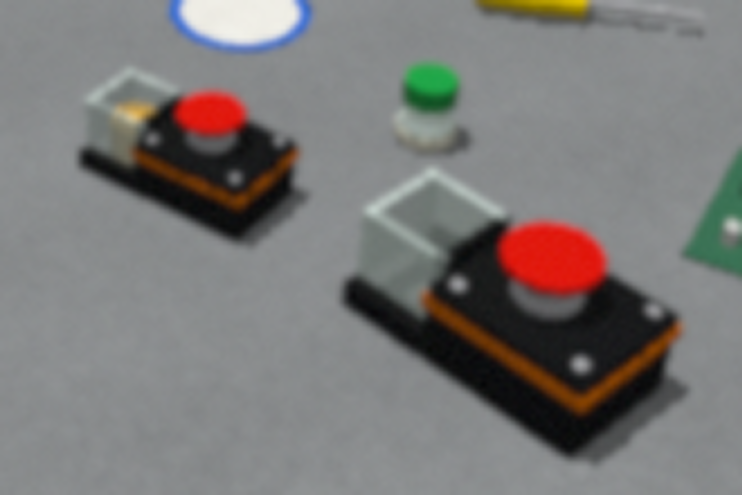

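The enlarged crops confirm it. The small dispenser holds a brass stack and is the target. The larger one has an empty magazine. In the world frame the cap is at about (0.598, 0.068), the mouth points towards -x with a yaw of about 0.17 rad, and the ring is at (0.4855, -0.249). I'll close the gripper and press slowly, watching the force.

```bash
cat >> h.py <<'E'
def down(th): return [0,float(np.cos(th/2)),float(np.sin(th/2)),0]
Q=down(np.pi/2)
E
python3 - <<'E'
from h import *
from cell import *
eoat.move_gripper(0.0,40)
x,y=0.598,0.0685
manip.move_to([x,y,0.19],Q)
manip.move_straight([x,y,0.14],0.1)
s=observe();print(s["t"],s["eef_pos"],s["ft_force"],s["width"])
f0=s["ft_force"][2]
z=0.138;log=[]
while z>0.1135:
    manip.move_straight([x,y,z],0.015)
    s=observe();f=s["ft_force"][2]-f0;log.append((round(z,4),round(s["eef_pos"][2],4),round(f,1)))
    if f>24: break
    z-=0.0015 
print(log,s["t"])
d=get_image("scene");np.savez("s1.npz",**d)
cv2.imwrite("pics/s1.png",cv2.resize(d["image"][140:240,170:330],None,fx=4.5,fy=4.5,interpolation=2)[:,:,::-1])
E
```

```text
3.675 [0.5981727  0.06865422 0.14007706] [-0.3815395  -1.02319083 -0.45964159] 0.0016971524729725753
[(0.138, np.float64(0.1385), np.float64(0.3)), (0.1365, np.float64(0.1365), np.float64(1.2)), (0.135, np.float64(0.1349), np.float64(-0.2)), (0.1335, np.float64(0.1333), np.float64(0.7)), (0.132, np.float64(0.1325), np.float64(6.4)), (0.1305, np.float64(0.1311), np.float64(7.4)), (0.129, np.float64(0.1297), np.float64(7.1)), (0.1275, np.float64(0.1283), np.float64(6.6)), (0.126, np.float64(0.1268), np.float64(7.6)), (0.1245, np.float64(0.1253), np.float64(7.3)), (0.123, np.float64(0.1238), np.float64(8.0)), (0.1215, np.float64(0.1224), np.float64(8.5)), (0.12, np.float64(0.1209), np.float64(8.1)), (0.1185, np.float64(0.1194), np.float64(8.7)), (0.117, np.float64(0.118), np.float64(9.6)), (0.1155, np.float64(0.1176), np.float64(18.4)), (0.114, np.float64(0.1175), np.float64(31.4))] 7.9583
```

View pics/s1.png

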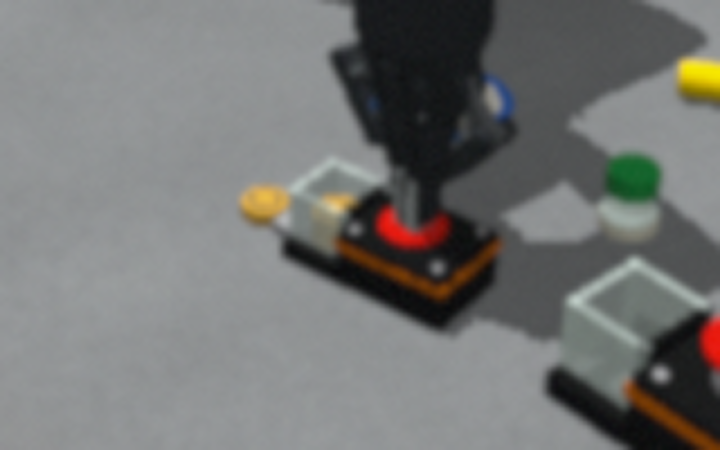

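The plunger hit its hard stop: 15 mm of travel, with the force rising to 31 N. The disc lies in front of the mouth at crop pixel (265,203). I'll release and locate the disc.

Run:
```python
from h import *
from cell import *
manip.pause(0.1)
x,y=0.598,0.0685
manip.move_straight([x,y,0.14],0.04)
manip.move_straight([x,y,0.19],0.15)
manip.move_to([0.60,0.15,0.25],Q)
print(observe()["t"])
for n in("top","scene"):
    d=get_image(n);np.savez(n+"2.npz",**d)
    for a,c,b,_ in blobs(d,(14,80,90),(24,220,255),8)[1]:
        p=plane(d,c,.01)[0]
        if abs(p[1])<.2: print(n,a,c.round(1),p.round(4))
    c=proj(d,[[.53,.06,.02]])[0].astype(int)
    cv2.imwrite(f"pics/{n}2.png",cv2.resize(d["image"][c[1]-45:c[1]+45,c[0]-60:c[0]+60],None,fx=5,fy=5,interpolation=2)[:,:,::-1])
```

```text
9.875
top 77 [248.2 214.7] [0.5462 0.0617 0.01  ]
top 74 [251.6 233.1] [0.4869 0.0501 0.01  ]
scene 79 [228.4 185.1] [0.4909 0.0458 0.01  ]
```

View pics/top2.png

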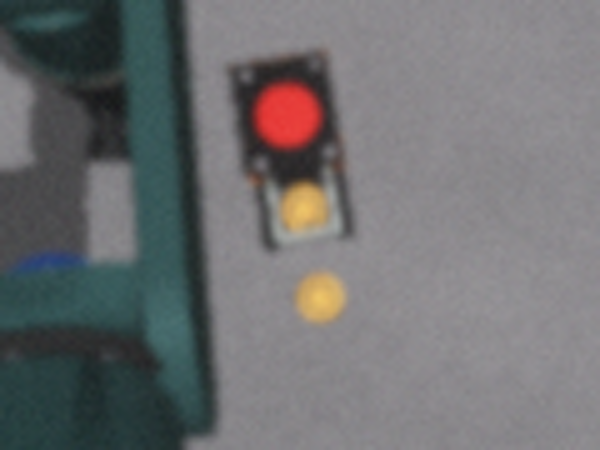

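View pics/scene2.png

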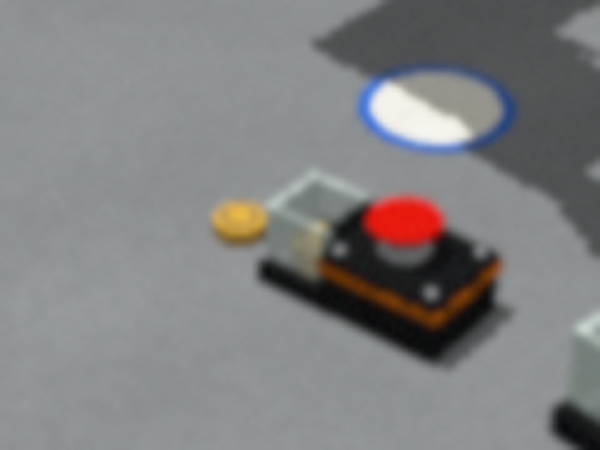

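Both views put the ejected disc at about (0.487, 0.049). The plunger is up and the remaining stack is still in the magazine. Next I'll push with the fingertips slightly apart as a V-cradle, approaching from the +y side.

```bash
cat > see.py <<'E'
from h import *
from cell import *
def see(k):
    for n in("top","scene"):
        d=get_image(n)
        for a,c,b,_ in blobs(d,(14,80,90),(24,220,255),8)[1]:
            p=plane(d,c,.01)[0]
            if abs(p[1])<.33 and .42<p[0]<.57: print(n,a,c.round(1),p.round(4))
        e=observe()["eef_pos"];c=proj(d,[[e[0],e[1]-.03,.0]])[0].astype(int)
        c=np.clip(c,[60,45],[451,338])
        cv2.imwrite(f"pics/{n}{k}.png",cv2.resize(d["image"][c[1]-45:c[1]+45,c[0]-60:c[0]+60],None,fx=5,fy=5,interpolation=2)[:,:,::-1])
E
python3 - <<'E'
from see import *
eoat.move_gripper(0.2)
manip.move_to([0.482,0.100,0.17],Q)
manip.move_straight([0.482,0.100,0.10],0.1)
manip.move_straight([0.482,0.100,0.076],0.03)
s=observe();print(s["t"],s["eef_pos"],s["ft_force"],s["width"])
manip.move_straight([0.484,0.05,0.076],0.04)
s=observe();print(s["t"],s["eef_pos"],s["ft_force"])
see(3)
E
```

```text
12.7333 [0.48208478 0.10000279 0.07603884] [0.31804388 0.3170256  0.09110634] 0.19964428800357423
14.1333 [0.48395232 0.05015904 0.07597724] [0.73867246 0.18737263 0.51183401]
scene 86 [221.9 187.7] [0.4884 0.0248 0.01  ]
```

View pics/scene3.png

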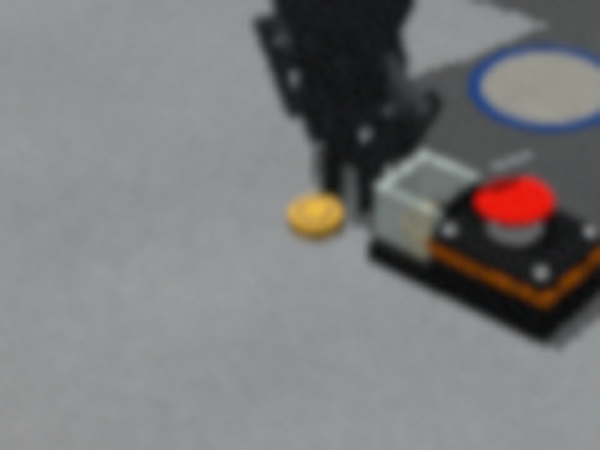

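View pics/top3.png

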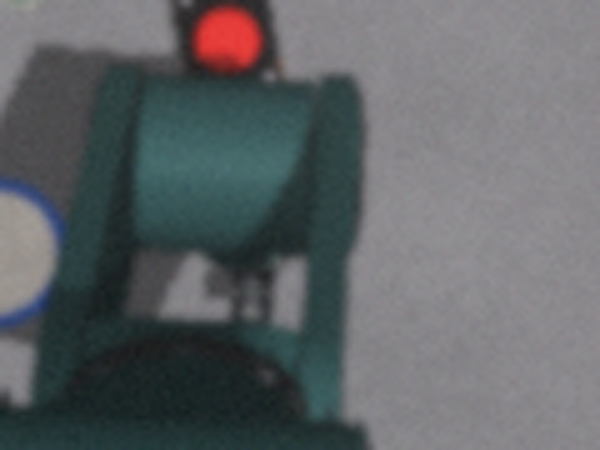

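The disc, at scene crop pixel (316,215), sits in the cradle in front of the fingers. I'll keep pushing.

Run:
```python
from see import *
manip.move_straight([0.485,-0.08,0.076],0.06);see(4)
manip.move_straight([0.4855,-0.205,0.076],0.06)
s=observe();print(s["t"],s["eef_pos"],s["ft_force"]);see(5)
```

```text
top 62 [248.4 214.9] [0.5455 0.0611 0.01  ]
scene 101 [182.7 207.6] [ 0.489  -0.1045  0.01  ]
18.8833 [ 0.48545217 -0.20475731  0.0759882 ] [ 0.40582786 -0.42236086  0.30223687]
top 74 [248.  214.6] [0.5464 0.0623 0.01  ]
scene 113 [139.5 229. ] [ 0.4879 -0.2278  0.01  ]
```

View pics/scene5.png

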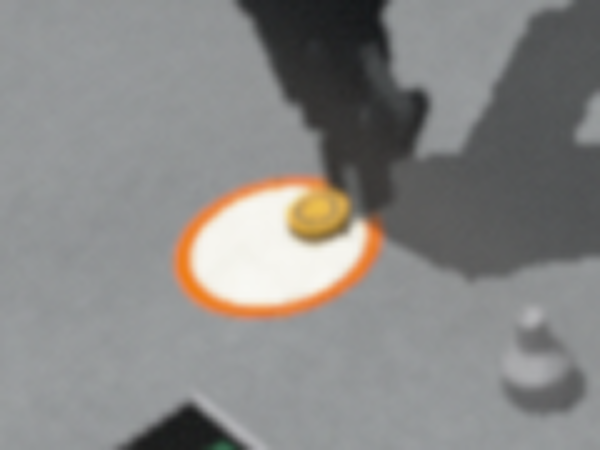

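The disc, at scene crop pixel (318,213), is about 22 mm short of the ring's centre. I'll push those 22 mm, back off and check.

Run:
```python
from see import *
manip.move_straight([0.4855,-0.227,0.076],0.04)
manip.move_straight([0.4855,-0.19,0.076],0.06)
manip.move_straight([0.4855,-0.17,0.17],0.12)
manip.move_to([0.45,0.15,0.27],Q)
print(observe()["t"])
for n in("top","scene"):
    d=get_image(n);o=dict(np.load(n+"0.npz"))
    for a,c,b,_ in blobs(d,(14,80,90),(24,255,255),8)[1]:
        p=plane(d,c,.01)[0]
        if abs(p[1])<.33 and .42<p[0]<.57: print(n,a,c.round(1),p.round(4))
    c=proj(d,[[.53,-.15,.0]])[0].astype(int);h=(160,120)
    c=np.clip(c,[125,94],[386,289])
    cv2.imwrite(f"pics/{n}6.png",cv2.resize(d["image"][c[1]-94:c[1]+94,c[0]-125:c[0]+125],None,fx=3,fy=3,interpolation=2)[:,:,::-1])
```

```text
22.675
top 77 [248.2 214.7] [0.5462 0.0617 0.01  ]
top 52 [345.5 233.6] [ 0.4864 -0.2494  0.01  ]
scene 101 [130.4 234.3] [ 0.4904 -0.2531  0.01  ]
scene 10 [113.2 241.5] [ 0.4858 -0.2942  0.01  ]
```

View pics/top6.png

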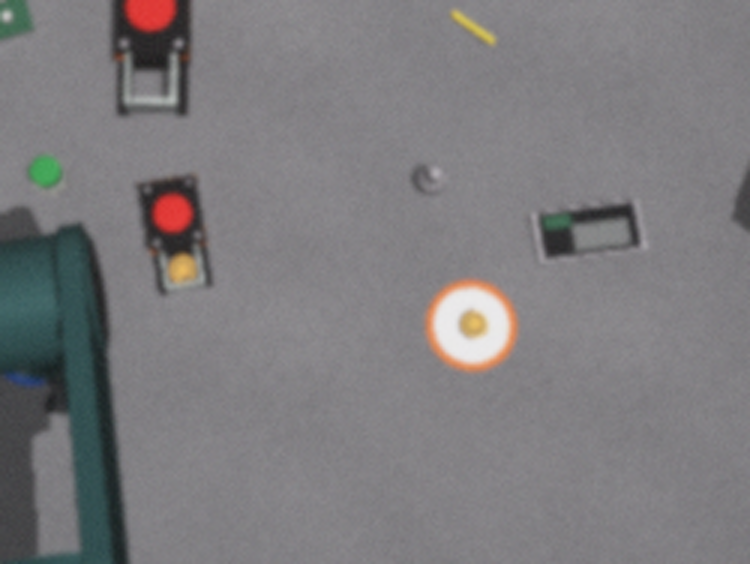

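View pics/scene6.png

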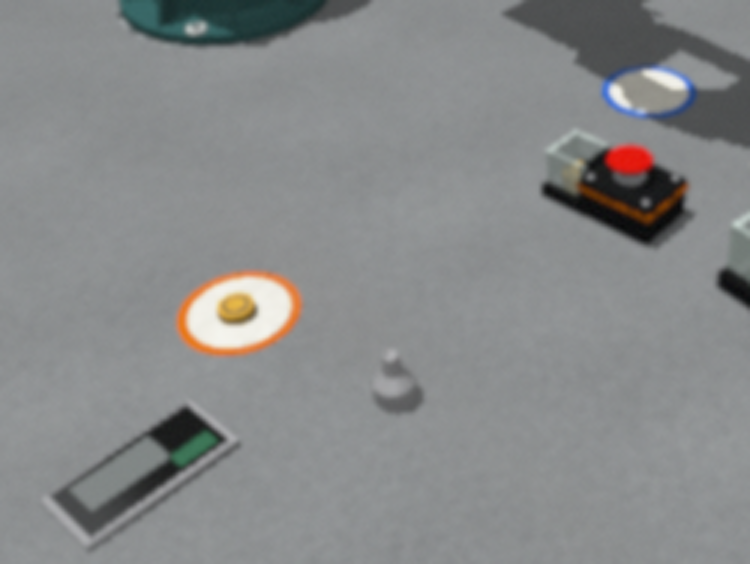

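The disc lies flat in the centre of the orange ring, at top-crop pixel (473,324). The plunger is up, the stack is in the shaft at (182,268), and the jar, nozzle and phone look undisturbed.

```bash
python3 -c "
from cell import *
manip.pause(0.3);s=observe();print(s['t'],s['ft_force']);manip.hand_in()"
```

```text
23.075 [ 0.58270815  0.61228797 -0.04324833]
the job is handed in; nothing more can be done
```

I pressed the small dispenser's red plunger down once and let it spring back, which ejected one brass disc. I then pushed that disc into the orange ring with the fingertips slightly apart, and handed the job in at 23.1 s. No verdict was reported.

- **Press:** the plunger went its full 15 mm, with the force rising to 31 N at the hard stop.
- **Disc:** the top view puts it about 1 mm from the ring's centre. The scene view reads about 6 mm, because the disc's visible side shifts that reading. Both are inside the 25 mm limit, and the disc lies flat.
- **Dispenser:** the plunger looks up in both views, and the remaining stack still measures where it was in the magazine.
- **Other objects:** the jar, nozzle and phone looked unmoved in the last pictures. I did not measure them, and the screwdriver was outside the final crops. The arm went no lower than about 0.1 m (fingertips) on its way past that side.
- **Robot:** clear of everything, with under 1 N on the wrist before hand-in.

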